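# Find the heavy side of a pulley on a roller stand

## Robot

A 6-joint arm with a two-finger parallel gripper is mounted at the origin on a cart in front of the work surface, level with it; the furniture and walls round the work are solid. World frame = base frame: x ahead of the robot, y to its left, z up, the work surface at z = 0. Lengths are in m, angles in rad, forces in N, time in s.
With the tool pointing down it reaches from about 0.375 to 0.975 m from the base axis. Payload 3.8 kg.
Tool frame: the origin (TCP) lies midway between the tips of the shut fingers; the grasp point (between the pads) lies 19 mm behind it; z points along the fingers, y is the line along which they close (so a half turn about z gives the same grasp; the last joint's range is limited). The gripper opens to 88 mm and grips with 3 to 60 N. Pads are 18 mm wide; open, the fingers measure 123 mm over their backs; the gripper's body (75 mm by 187 mm) begins 45 mm behind the grasp point.
Start: joints at [-0.037, 0.264, 1.604, -0, 1.274, -0.037], TCP at [0.675, -0, 0.239] pointing down, gripper open.
Joint ranges: [-2.63, 2.63], [-0.94, 2.18], [0.31, 2.57], [-1.31, 4.45], [0, 2.66], [-2.55, 2.55]. Speed limits (rad/s): [2.57, 2.57, 3.14, 3.14, 3.14, 3.14].

## Interface

Orientations are given as a unit quaternion [x, y, z, w].
In Python, from plant import get_obs, viewer, bot gives the robot as it stands.
- The arm moves only by the tool apply_moves, never from a script. Its argument "targets" is a list that holds one entry, the list of rows, each a list of 4 numbers: the shift along the tool's x, y, z in cm, then the turn about the tool's z in rad. A call has 1 to 12 rows; each row is the pose to reach, as a shift and turn from the pose commanded when the call began, along the tool's axes at that moment; what a row does not reach only later rows make up. A row lasts 1/8 s, in which the tool goes at most 62.5 mm and 10.7 degrees, less where a joint would pass 70% of its speed; a pose out of reach is approached as far as the arm can. A call with a gripper value outside its range is refused whole. "claw" is the closure in counts, from 0 (fully open) to 255 (shut), set as the call begins (left out, the last holds). The fingers move at their own pace and stop on an object; "force" is the grip in N (left out, the last holds). Time passes only in rows, so rows that repeat a pose let the fingers close. It gives the time, the measured TCP pose, the force, the opening and the grip force at its end, in the units of the state.
- get_obs(): the state, without advancing time (a new reading comes with each control period).
- viewer.get_image(name): name is "scene" or "side" or "wrist"; returns a dict with "img" (384x512x3 uint8, red, green, blue), "K" (3x3 intrinsics, pixels), "rvec" (rotation vector, rad) and "tvec" (3), from world to camera coordinates, as OpenCV has them. Camera axes: x right, y down, z forward; pixel columns grow to the right and rows downward; lengths in m; the calibration is good to about 2 mm. The wrist camera is an equidistant fisheye: a pixel r from the principal point sees the ray r / f radians off the axis. A picture is of the moment at which its call begins. There is no depth.
- bot.job_done(): hands the job in; it is judged then, once.
The state is a dict: "clock": time; "joint_positions": joint angles; "joint_velocities": joint speeds; "joint_efforts": joint torques, N m; "eef_pos": TCP position; "eef_rot": TCP orientation; "wrist_force": force on the tool from outside, world axes, zero at the start; "ft_torque": the same for the moment, N m; "width": finger opening in m; "finger_force": force on a finger pad.
Only numpy, scipy, OpenCV 4.12 (cv2) and the standard library are available. Lean on these libraries where they do the work, as an engineer would, in place of code of your own. Each camera call takes 0.05 s, during which the arm holds its last target. There are 200 camera calls.

## Task

The green pulley in the wooden chock is out of balance. Lift it out and lay its axle across the rollers of the blue balancing stand, let go and wait until its heavy side (the brass plug) has swung to the bottom and it has stopped; then put it back in the chock as it is, with the plug still at the bottom. Leave the other things where they are.

Things in the scene. Friction and masses are not known exactly. Their poses are not given: they have to be found in the camera images.
- axle: steel axle, 16 mm thick, 150 mm long, with a green pulley clamped on its middle; about 0.5 kg in all. Origin: on the centre line, at mid-pulley; y runs along the axle (x and z turn with it and mean nothing). The pulley is a flat disc, 100 mm diameter, 28 mm thick, with a 22 mm collar 4 mm out of each face. Pinch it from above across its faces, close under the top of the rim
- plug (a point): centre of the round brass plug (26 mm, seen on both faces) that makes the pulley heavy on one side: 30 mm from the axle's centre line, midway between the faces. Its z axis points from the plug to the centre line, so straight up when the heavy side is at the bottom
- stand: blue steel balancing stand, fixed to the bench, 100 (x) by 136 mm (y), 66 mm high without rollers. Origin: centre of its underside. Each of its end plates, 56 to 64 mm from the middle in y, carries two free-running rollers, 32 mm diameter, 12 mm wide, centred at x = -17 and +17 mm, y = -47 and +47 mm, z = 61 mm. The space between is open for the pulley
- stand_axle (a point): where axle's origin lies when the axle rests in the valleys between the rollers, along the stand's y axis, with the pulley in the middle: 78 mm above the bench; axes as the stand's. Let go there, the pulley swings to and fro and stops, after a second or two, with the plug at the bottom to within a few degrees
- chock: wooden chock, fixed to the bench, 126 (x) by 50 mm (y), 41 mm high. Two rubber-faced ramps at 45 degrees form a V that carries the pulley by its rim and keeps it from turning. Origin: centre of its underside; the axle lies along its y axis
- chock_axle (a point): where axle's origin lies when the pulley rests in the chock: 64 mm above the bench; axes as the chock's
- machine_vice: grey machine vice, fixed to the bench between stand and chock, 255 (x) by 130 mm (y), 70 mm high: not used, carry the pulley over it. Origin: under the middle of its jaws
- wood_block: softwood packing block, 45x90x30 mm; a bystander. Origin: centre of its underside
- parts_bin: small black open bin with nuts in it, 70x90x45 mm; a bystander. Origin: centre of its underside
- marker: red and white marker pen lying down, 17x135x16 mm; a bystander. Origin: centre of its underside

How it is judged:
By the outcome, as a careful person would: the job done as asked, in the order asked, and still so for the second after the job is handed in, with the robot touching nothing.
It also fails if it takes over 67 s, if anything falls off the work surface, if the arm or the gripper's body presses on something with over 40 N, if the wrist force passes 120 N, or if a joint passes its speed limit or range.

## Working session

There is one attempt and no reset: what is moved stays moved. The work goes in short steps, Python scripts to look and compute and a tool call to move; the robot and the scene stay as the last step left them, time stands still between calls to the robot, and variables do not carry over. Pictures are saved under pics/ and viewed, at most 11 in all, crops included, and the job is handed in when it is done.

Besides the shell and the picture viewer there is one more tool, called after ">>>" as name([rows], argument=value, ...), one row to a line, values as JSON. apply_moves: Moves the arm, as the interface text tells. Its arguments: {"type":"object","properties":{"targets":{"type":"array"},"claw":{"type":"number"},"force":{"type":"number"}},"required":["targets"]}

```bash
mkdir -p pics; cat > h.py <<'E'
import numpy as np, cv2
from plant import get_obs, viewer, bot
def snap(n,f):
    d=viewer.get_image(n); cv2.imwrite(f'pics/{f}.png',cv2.cvtColor(d['img'],cv2.COLOR_RGB2BGR))
    np.savez(f'pics/{f}.npz',**d); return d
def ray(d,u,v,fish=False):
    K=d['K'];R=cv2.Rodrigues(np.array(d['rvec'],float))[0];t=np.array(d['tvec'],float).ravel()
    p=np.array([(u-K[0,2])/K[0,0],(v-K[1,2])/K[1,1]])
    if fish:
        th=np.hypot(*p); r=np.r_[p/max(th,1e-9)*np.sin(th),np.cos(th)]
    else: r=np.r_[p,1]
    return -R.T@t, R.T@r
def at(d,u,v,z,fish=False):
    c,r=ray(d,u,v,fish); return c+r*(z-c[2])/r[2]
def proj(d,P):
    return cv2.projectPoints(np.array(P,float).reshape(-1,3),np.array(d['rvec'],float),np.array(d['tvec'],float),d['K'],None)[0].reshape(-1,2)
E
python3 - <<'E'
from h import *
a=snap('scene','s1');b=snap('side','d1');c=snap('wrist','w1')
A=[cv2.imread(f'pics/{x}.png') for x in ('s1','d1')]
cv2.imwrite('pics/m1.png',cv2.resize(np.hstack(A),(800,300)))
o=get_obs();print(o['eef_pos'],o['eef_rot'],o['clock'])
for d in(a,b,c):
    R=cv2.Rodrigues(np.array(d['rvec'],float))[0];print(-R.T@np.ravel(d['tvec']),R[2],d['K'][0])
E
```

```text
[6.74450093e-01 2.95890485e-05 2.37674120e-01] [ 7.07129005e-01  7.07084005e-01 -5.91381364e-04 -6.56151575e-04] 0.15
[ 0.26711906 -0.66801988  0.85501941] [ 0.30845054  0.55581165 -0.77196611] [383.39804522   0.         252.98932994]
[-0.02678004 -1.02615044  0.50718886] [ 0.5206574   0.77307314 -0.36231727] [381.17910811   0.         252.22892723]
[0.67433662 0.08187331 0.38403825] [-0.00262146 -0.31515231 -0.94903748] [297.31863964   0.         253.69037377]
```

View pics/s1.png

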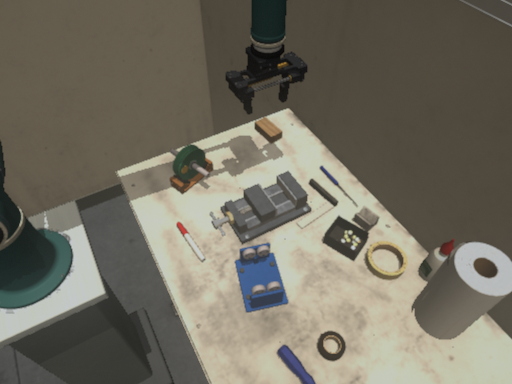

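View pics/w1.png

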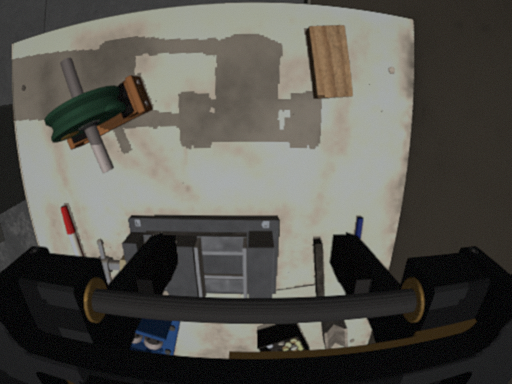

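Scene: pulley in the chock near (190,165), vice (265,205), stand (262,277). Wrist view: axle ends at about (68,63) and (108,167). Next, an enlarged crop of both.

```bash
python3 - <<'E'
from h import *
a=cv2.imread('pics/s1.png')
f=lambda x,y:cv2.resize(a[y:y+80,x:x+80],(400,400),interpolation=cv2.INTER_CUBIC)
cv2.imwrite('pics/c1.png',np.hstack([f(155,130),f(222,235)]))
d=dict(np.load('pics/w1.npz'))
e=[at(d,u,v,.064,True) for u,v in((67.5,62),(108,168))]
print(e,np.linalg.norm(e[1]-e[0]),(e[0]+e[1])/2)
s=dict(np.load('pics/s1.npz'));print(proj(s,[*e,(e[0]+e[1])/2]))
E
```

```text
[array([0.44887218, 0.14142633, 0.064     ]), array([0.49809457, 0.00680086, 0.064     ])] 0.1433417662361866 [0.47348337 0.07411359 0.064     ]
[[172.62146284 150.86488217]
 [207.44290573 174.91166412]
 [189.554424   162.55834433]]
```

View pics/c1.png

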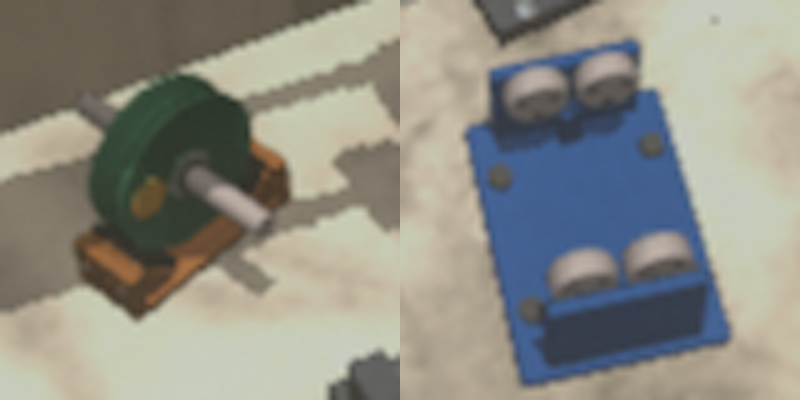

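The crop shows the plug at (148,197), low on the left of the near face. In the stand half, the far plate's top edge runs (490,72)–(638,42) and the near one (545,305)–(708,278).

```bash
python3 - <<'E'
from h import *
d=dict(np.load('pics/s1.npz'))
g=lambda u,v,z:at(d,222+(u-400)/5,235+v/5,z)
P=[g(490,72,.066),g(638,42,.066),g(545,305,.066),g(708,278,.066)]
B=[g(525,383,0),g(730,340,0),g(468,128,0.005),g(657,90,0.005)]
for X in(P,B):
    print(np.round(X,4)); print('w',np.linalg.norm(X[1]-X[0]),np.linalg.norm(X[3]-X[2]),'l',np.linalg.norm(X[2]-X[0]),np.linalg.norm(X[3]-X[1]),'c',np.mean(X,0))
E
```

```text
[[ 0.4658 -0.2462  0.066 ]
 [ 0.5352 -0.2661  0.066 ]
 [ 0.4325 -0.3602  0.066 ]
 [ 0.5008 -0.3841  0.066 ]]
w 0.07218824111350809 0.07237058613385082 l 0.11882450299188155 0.12291019338637538 c [ 0.48360315 -0.31415822  0.066     ]
[[ 0.4202 -0.3629  0.    ]
 [ 0.513  -0.3913  0.    ]
 [ 0.4567 -0.2365  0.005 ]
 [ 0.55   -0.2639  0.005 ]]
w 0.09711443963788687 0.09723125476902343 l 0.13168621336232803 0.13274846277978855 c [ 0.48497489 -0.31366078  0.0025    ]
```

>>> apply_moves([
  [[0.7,-2,0,0.12],[1.7,-5,0,0.28],[2.8,-8,0,0.45],[3.9,-11,0,0.62],[5,-14,0,0.79],[6,-17,0,0.95],[6.9,-19,0,1.1],[7.4,-20.1,0,1.2],[7.4,-20.1,0,1.222],[7.4,-20.1,0,1.222],[7.4,-20.1,0,1.222]],
])

```text
clock: 1.52
eef_pos: [0.4744, 0.0738, 0.2386]
eef_rot: [0.985, 0.174, -0.0, 0.0]
wrist_force: [0.7, 0.3, 0.2]
width: 0.0882
finger_force: 0.0
```

```bash
python3 - <<'E'
from h import *
from scipy.spatial.transform import Rotation as R
snap('wrist','w2');o=get_obs();print(o['eef_pos'],R.from_quat(o['eef_rot']).as_matrix().round(3),o['clock'],o['joint_positions'])
E
```

```text
[0.47442856 0.07377061 0.23857629] [[ 0.94   0.342 -0.   ]
 [ 0.342 -0.94  -0.   ]
 [-0.     0.    -1.   ]] 1.575 [ 1.02428930e-01 -1.10892389e-01  2.00610221e+00 -8.15997540e-05
  1.24660010e+00  1.32411006e+00]
```

View pics/w2.png

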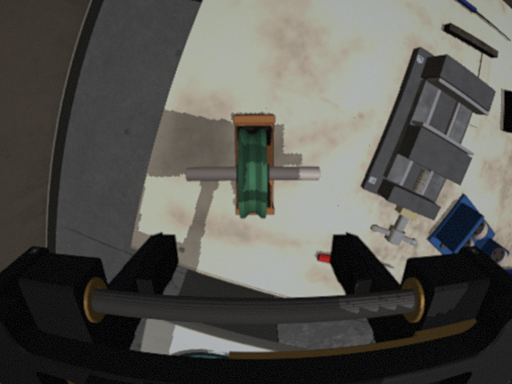

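Wrist view: axle ends at (187,173.5) and (320,173), pulley faces at columns 238 and 270, and the axle lies level in the image.

```bash
python3 - <<'E'
from h import *
from scipy.spatial.transform import Rotation as R
d=dict(np.load('pics/w2.npz'));o=get_obs();M=R.from_quat(o['eef_rot']).as_matrix()
e=[at(d,u,v,.064,True) for u,v in((187,173.5),(320,173))]
m=(e[0]+e[1])/2;v=e[1]-e[0]
print(e,np.linalg.norm(v),m,np.degrees(np.arctan2(v[1],v[0])))
print('shift cm',M.T@(m-o['eef_pos'])*100, 'dir in tool',M.T@v)
a=cv2.imread('pics/w2.png');cv2.imwrite('pics/c2.png',cv2.resize(a[100:230,170:335],(800,630)[:2] if 0 else (760,598),interpolation=cv2.INTER_CUBIC))
E
```

```text
[array([0.44660594, 0.14398713, 0.064     ]), array([0.49885903, 0.0024941 , 0.064     ])] 0.150833234278388 [0.47273248 0.07324062 0.064     ] -69.73091480034266
shift cm [-1.73497395e-01 -8.60249016e-03  1.74576693e+01] dir in tool [6.97009146e-04 1.50831624e-01 3.15041145e-06]
```

View pics/c2.png

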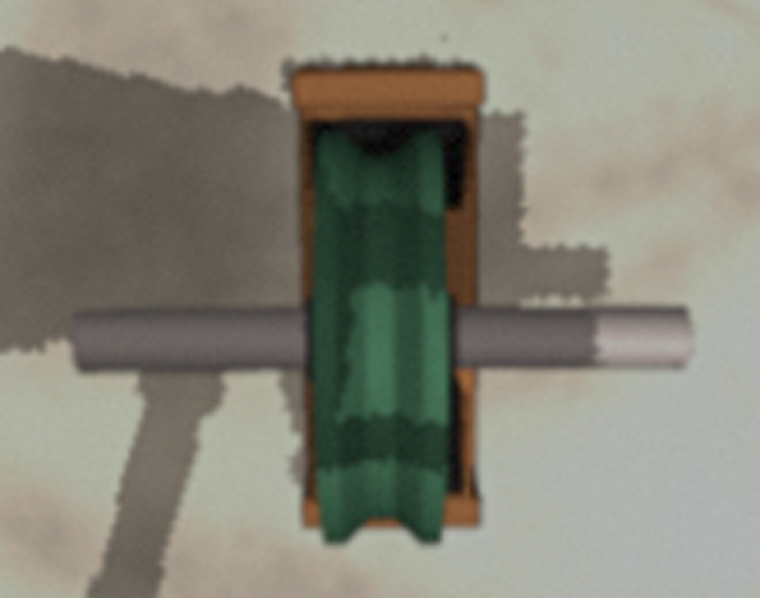

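The crop confirms it: the axle is level and the pulley centred, and the measured length is 150.8 mm against the 150 mm given. Next: descend and grip.

>>> apply_moves([
  [[-0.1,0,2,0],[-0.2,0,5,0],[-0.2,0,8,0],[-0.2,0,11,0],[-0.2,0,13,0],[-0.2,0,14.5,0],[-0.2,0,15.2,0],[-0.2,0,15.2,0],[-0.2,0,15.2,0]],
])

```text
clock: 2.7
eef_pos: [0.4729, 0.0734, 0.0876]
eef_rot: [0.985, 0.174, 0.001, 0.0]
wrist_force: [0.4, 0.8, 0.2]
width: 0.0879
finger_force: 0.0
```

>>> apply_moves([
  [[0,0,0,0],[0,0,0,0],[0,0,0,0],[0,0,0,0],[0,0,0,0],[0,0,0,0],[0,0,0,0],[0,0,0,0]],
], claw=255, force=40)

```text
clock: 3.7
eef_pos: [0.4721, 0.0734, 0.0867]
eef_rot: [0.985, 0.173, -0.0, -0.0]
wrist_force: [-0.5, -0.0, 0.6]
width: 0.0276
finger_force: 39.9
```

>>> apply_moves([
  [[0,0,-0.5,0],[0,0,-2,0],[0,0,-4,0],[0,0,-6.5,0],[0,0,-9,0],[0,0,-11,0],[0,0,-12,0],[0,0,-12,0]],
])

```text
clock: 4.7
eef_pos: [0.4725, 0.0733, 0.2076]
eef_rot: [0.985, 0.174, 0.001, 0.0]
wrist_force: [-0.5, 0.4, -5.0]
width: 0.0279
finger_force: 39.9
```

>>> apply_moves([
  [[-0.3,1,0,0.02],[-1,3,0,0.05],[-2,6.1,0,0.11],[-3.3,10,0,0.17],[-4.7,14.3,0,0.25],[-6.1,18.6,0,0.32],[-7.5,22.9,0,0.39],[-8.9,27.2,0,0.46],[-10.2,31.2,0,0.53],[-11.3,34.4,0,0.59],[-11.9,36.3,0,0.625],[-12.1,36.8,0,0.637]],
])

```text
clock: 6.2
eef_pos: [0.4836, -0.3146, 0.2057]
eef_rot: [0.989, -0.145, -0.001, -0.001]
wrist_force: [0.7, 0.2, -4.8]
width: 0.0277
finger_force: 39.9
```

>>> apply_moves([
  [[0,0,0,0],[0,0,0,0],[0,0,0,0]],
])

```text
clock: 6.58
eef_pos: [0.4843, -0.3129, 0.2068]
eef_rot: [0.99, -0.143, 0.0, -0.0]
wrist_force: [-0.4, -0.3, -5.3]
width: 0.0275
finger_force: 39.9
```

```bash
python3 - <<'E'
from h import *
from scipy.spatial.transform import Rotation as R
snap('scene','s3');snap('side','d3');snap('wrist','w3');o=get_obs();print(o['eef_pos'],R.from_quat(o['eef_rot']).as_matrix().round(3),o['clock'],o['joint_positions'])
w=cv2.imread('pics/w3.png');s=cv2.imread('pics/s3.png')[140:332,180:372]
d=cv2.imread('pics/d3.png')
cv2.imwrite('pics/m3.png',np.vstack([np.hstack([cv2.resize(w[60:340,110:400],(400,386)),cv2.resize(s,(400,386))])]))
cv2.imwrite('pics/d3.png',d)
E
```

```text
[ 0.48430441 -0.31331871  0.20685681] [[ 0.959 -0.283  0.   ]
 [-0.283 -0.959 -0.   ]
 [ 0.    -0.    -1.   ]] 6.725 [-6.17440002e-01  1.01798400e-01  1.85414955e+00  6.13774071e-05
  1.18548618e+00  1.24066454e+00]
```

View pics/m3.png

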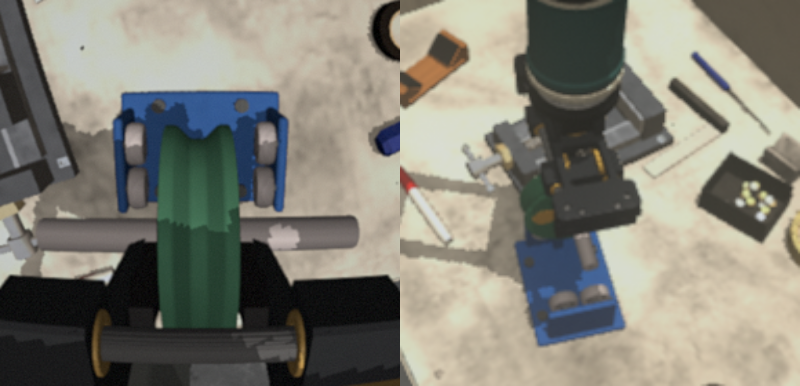

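The wrist half shows the pulley held upright over the stand, axle ends at about (40,234) and (352,232), with the roller pairs at columns 136 and 266. I'll overlay the predicted stand and axle to get the error.

```bash
cat >> h.py <<'E'
def fproj(d,P):
    return cv2.fisheye.projectPoints(np.array(P,float).reshape(-1,1,3),np.array(d['rvec'],float).reshape(3,1),np.array(d['tvec'],float).reshape(3,1),d['K'],np.zeros(4))[0].reshape(-1,2)
E
python3 - <<'E'
from h import *
d=dict(np.load('pics/w3.npz'));a=cv2.imread('pics/w3.png')
x0,y0,s=130,110,4.2
im=cv2.resize(a[y0:y0+140,x0:x0+190],None,fx=s,fy=s,interpolation=cv2.INTER_CUBIC)
t=np.radians(-16.5);R=np.array([[np.cos(t),-np.sin(t)],[np.sin(t),np.cos(t)]])
W=lambda p:np.r_[R@p[:2]+[.4845,-.314],p[2]]
def dr(L,c):
    q=(fproj(d,[W(np.array(p)) for p in L])-[x0,y0])*s; cv2.polylines(im,[np.int32(q)],False,c,1); 
th=np.linspace(0,2*np.pi,25)
for y in(-41,-53,41,53):
    for x in(-17,17): dr([(.001*x+.016*np.cos(k),.001*y,.061+.016*np.sin(k)) for k in th],(0,255,255) if abs(y)==41 else (0,128,255))
dr([(-.05,-.068,0),(.05,-.068,0),(.05,.068,0),(-.05,.068,0)],(0,0,255))
A=lambda sg:None
o=get_obs();c=o['eef_pos']-[0,0,.0227];v=np.array([.283,.959,0])
q=(fproj(d,[c-v*.075,c+v*.075])-[x0,y0])*s;print(q/s+[x0,y0]);cv2.polylines(im,[np.int32(q)],False,(255,0,255),1)
cv2.imwrite('pics/o3.png',im)
E
```

```text
[[366.53966204 229.25833641]
 [140.10979408 229.2442502 ]]
```

View pics/o3.png

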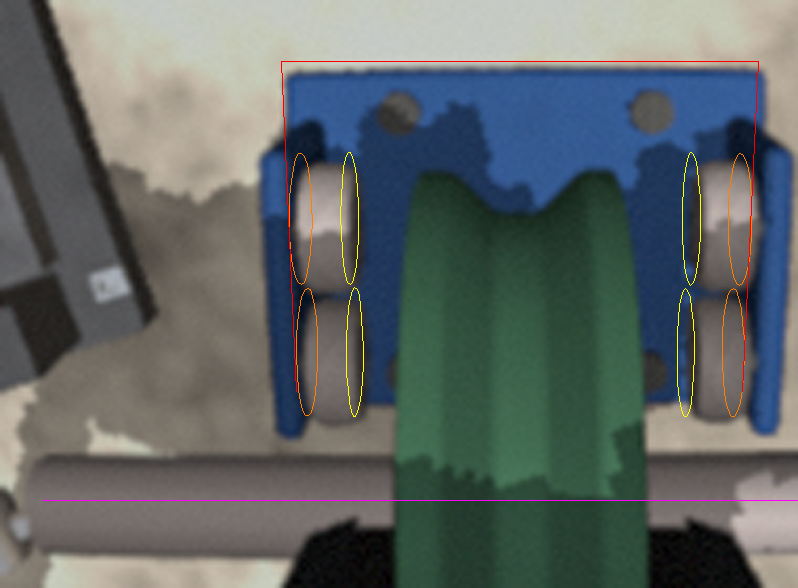

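The image shows the stand about 9 px right of and 9 px below the prediction, which is about 2 mm along tool +y and −x. The axle is about 5 px low. I'll correct by (−0.1, +0.25) cm and descend.

>>> apply_moves([
  [[-0.1,0.25,0.5,0],[-0.1,0.25,2,0],[-0.1,0.25,4,0],[-0.1,0.25,6,0],[-0.1,0.25,8,0],[-0.1,0.25,9,0],[-0.1,0.25,9.6,0],[-0.1,0.25,10,0],[-0.1,0.25,10.3,0],[-0.1,0.25,10.5,0],[-0.1,0.25,10.5,0],[-0.1,0.25,10.5,0]],
])

```text
clock: 8.22
eef_pos: [0.4826, -0.3161, 0.102]
eef_rot: [0.99, -0.144, 0.0, 0.0]
wrist_force: [-0.8, -0.2, -5.0]
width: 0.0276
finger_force: 39.9
```

```bash
python3 - <<'E'
from h import *
snap('side','d4');snap('scene','s4');snap('wrist','w4');o=get_obs();print(o['eef_pos'],o['wrist_force'],o['ft_torque'])
d=dict(np.load('pics/d4.npz'));u,v=np.int32(proj(d,[.484,-.314,.08])[0]);a=cv2.imread('pics/d4.png')[v-45:v+45,u-45:u+45]
w=cv2.imread('pics/w4.png')[130:290,150:360]
cv2.imwrite('pics/m4.png',np.hstack([cv2.resize(a,(360,360),interpolation=2),cv2.resize(w,(440,360),interpolation=2)]))
E
```

```text
[ 0.48260104 -0.31607889  0.10193185] [-0.51924913 -0.48578371 -4.62199137] [0.02559908 0.13747011 0.00141886]
```

View pics/m4.png

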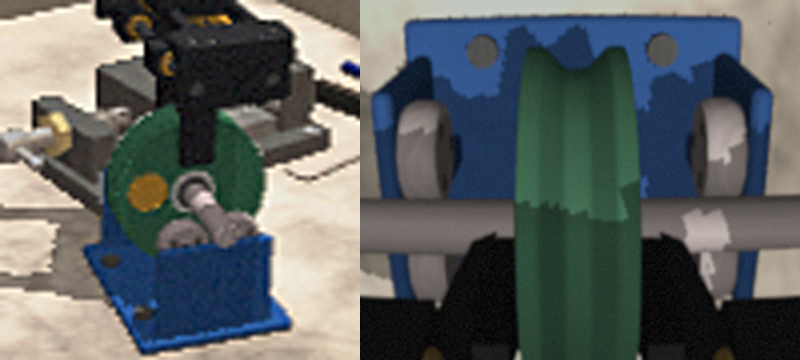

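Side view: the axle is just above the valleys with the plug out to the left at (147,190). Wrist view: the pulley (516–640) is centred between the rollers (458–692). Lower 1 mm and release.

>>> apply_moves([
  [[0,0,0.05,0],[0,0,0.1,0],[0,0,0.1,0],[0,0,0.1,0]],
])

```text
clock: 8.88
eef_pos: [0.4822, -0.3159, 0.1008]
eef_rot: [0.99, -0.144, -0.0, -0.0]
wrist_force: [-3.0, 0.9, 0.2]
width: 0.0275
finger_force: 39.8
```

>>> apply_moves([
  [[0,0,0,0],[0,0,0,0],[0,0,0,0],[0,0,0,0],[0,0,0,0],[0,0,0,0],[0,0,0,0],[0,0,0,0],[0,0,0,0],[0,0,0,0],[0,0,0,0],[0,0,0,0]],
], claw=0)

```text
clock: 10.38
eef_pos: [0.4825, -0.316, 0.1007]
eef_rot: [0.99, -0.144, -0.0, 0.0]
wrist_force: [-0.6, -0.3, 0.4]
width: 0.0883
finger_force: 0.0
```

>>> apply_moves([
  [[0,0,0,0],[0,0,0,0],[0,0,0,0],[0,0,0,0],[0,0,0,0],[0,0,0,0],[0,0,0,0],[0,0,0,0],[0,0,0,0],[0,0,0,0],[0,0,0,0],[0,0,0,0]],
])

```text
clock: 11.88
eef_pos: [0.4825, -0.316, 0.1007]
eef_rot: [0.99, -0.144, 0.0, -0.0]
wrist_force: [0.2, -0.6, -0.0]
width: 0.0879
finger_force: 0.0
```

>>> apply_moves([
  [[0,0,0,0],[0,0,0,0],[0,0,0,0],[0,0,0,0],[0,0,0,0],[0,0,0,0],[0,0,0,0],[0,0,0,0],[0,0,0,0],[0,0,0,0],[0,0,0,0],[0,0,0,0]],
])

```text
clock: 13.38
eef_pos: [0.4825, -0.316, 0.1007]
eef_rot: [0.99, -0.144, -0.0, -0.0]
wrist_force: [-0.0, 0.6, 0.0]
width: 0.0879
finger_force: 0.0
```

>>> apply_moves([
  [[0,0,0,0],[0,0,0,0],[0,0,0,0],[0,0,0,0],[0,0,0,0],[0,0,0,0],[0,0,0,0],[0,0,0,0],[0,0,0,0],[0,0,0,0],[0,0,0,0],[0,0,0,0]],
])

```text
clock: 14.88
eef_pos: [0.4825, -0.316, 0.1007]
eef_rot: [0.99, -0.144, -0.0, -0.0]
wrist_force: [0.7, -0.5, -0.8]
width: 0.088
finger_force: 0.0
```

```bash
python3 - <<'E'
from h import *
snap('side','d5');[viewer.get_image('scene') for _ in range(6)];snap('side','d6');w=snap('wrist','w5');o=get_obs();print(o['eef_pos'],o['wrist_force'],o['clock'])
d=dict(np.load('pics/d5.npz'));u,v=np.int32(proj(d,[.484,-.314,.08])[0])
a,b=[cv2.imread(f'pics/{k}.png')[v-45:v+45,u-45:u+45] for k in('d5','d6')]
print('diff',np.abs(a.astype(int)-b).max(),np.abs(a.astype(int)-b).mean())
w=cv2.imread('pics/w5.png')[130:290,150:360]
cv2.imwrite('pics/m5.png',np.hstack([cv2.resize(b,(360,360),interpolation=2),cv2.resize(w,(440,360),interpolation=2)]))
E
```

```text
[ 0.48251863 -0.31601393  0.10071468] [ 0.48951162 -0.00192638 -0.21461586] 15.325
diff 31 3.2559670781893004
```

View pics/m5.png

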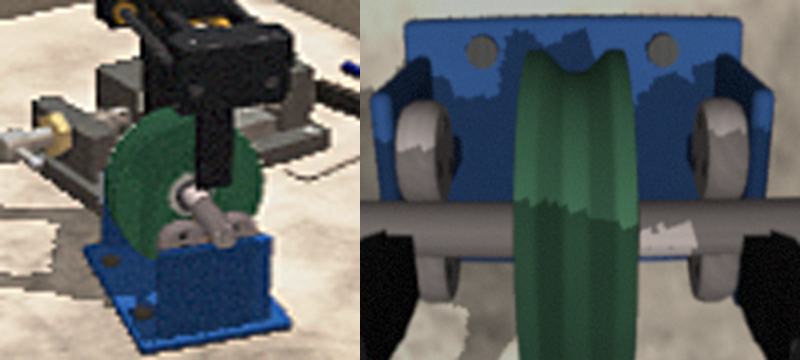

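The pulley is at rest, since the two frames differ only by noise, and the plug is out of sight at the bottom. In the wrist view the axle's centre row is about 227. I'll compute the regrasp offset.

```bash
python3 - <<'E'
from h import *
from scipy.spatial.transform import Rotation as R
o=get_obs();M=R.from_quat(o['eef_rot']).as_matrix()
for f,z in(('w4',.0793),('w5',.078)):
    d=dict(np.load(f'pics/{f}.npz'));g=cv2.cvtColor(d['img'],cv2.COLOR_RGB2GRAY).astype(float)
    s=d['img'].astype(int)
    for c in ((188,196),(318,326)):  # left / right of pulley
        p=g[195:275,c[0]:c[1]].mean(1);dp=np.diff(cv2.GaussianBlur(p[:,None],(1,3),0).ravel())
        k=np.argsort(-abs(dp))[:6]; print(f,c,sorted((int(i+195.5),round(dp[i])) for i in k))
d=dict(np.load('pics/w5.npz'))
for v in(229,230,231,232,233): print(v,(M.T@(at(d,254,v,.078,True)-o['eef_pos'])*1000).round(1))
E
```

```text
w4 (188, 196) [(219, 8), (220, 8), (221, 8), (240, -7), (241, -11), (242, -10)]
w4 (318, 326) [(200, -20), (201, -18), (216, -15), (239, -16), (265, -16), (266, -16)]
w5 (188, 196) [(242, -10), (243, -11), (262, 11), (263, 25), (264, 29), (265, 17)]
w5 (318, 326) [(216, -8), (217, -12), (261, 8), (262, 19), (263, 22), (264, 14)]
229 [ 1.5  0.5 22.7]
230 [ 0.8  0.5 22.7]
231 [ 0.1  0.5 22.7]
232 [-0.6  0.5 22.7]
233 [-1.3  0.5 22.7]
```

The axle is centred under the tool to within 0.5 mm. Regrip in place, lift and carry back.

>>> apply_moves([
  [[0,0,0,0],[0,0,0,0],[0,0,0,0],[0,0,0,0],[0,0,0,0],[0,0,0,0],[0,0,0,0],[0,0,0,0]],
], claw=255, force=45)

```text
clock: 16.32
eef_pos: [0.4825, -0.3161, 0.1008]
eef_rot: [0.99, -0.144, 0.0, 0.0]
wrist_force: [-0.0, -0.6, -0.2]
width: 0.0274
finger_force: 45.0
```

>>> apply_moves([
  [[0,0,-0.3,0],[0,0,-1,0],[0,0,-2.2,0],[0,0,-4,0],[0,0,-6,0],[0,0,-8,0],[0,0,-9.5,0],[0,0,-10.3,0],[0,0,-10.6,0],[0,0,-10.6,0]],
])

```text
clock: 17.58
eef_pos: [0.4822, -0.3158, 0.2062]
eef_rot: [0.99, -0.144, -0.0, -0.0]
wrist_force: [-1.0, -0.1, -5.7]
width: 0.0277
finger_force: 45.0
```

>>> apply_moves([
  [[-0.2,-0.6,0,-0.01],[-0.6,-1.8,0,-0.03],[-1.2,-3.6,0,-0.06],[-1.9,-6,0,-0.1],[-2.8,-8.7,0,-0.15],[-3.7,-11.5,0,-0.2],[-4.6,-14.3,0,-0.25],[-5.5,-17.1,0,-0.3],[-6.4,-19.9,0,-0.35],[-7.3,-22.7,0,-0.4],[-8.2,-25.5,0,-0.45],[-9.1,-28.2,0,-0.49]],
])

```text
clock: 19.08
eef_pos: [0.4746, -0.0177, 0.2067]
eef_rot: [0.995, 0.102, 0.0, -0.0]
wrist_force: [-0.6, -0.2, -4.7]
width: 0.0278
finger_force: 45.0
```

>>> apply_moves([
  [[0,0,0,0],[0,0,0,0]],
])

```text
clock: 19.32
eef_pos: [0.475, -0.0193, 0.2068]
eef_rot: [0.995, 0.101, 0.0, 0.0]
wrist_force: [0.0, -0.5, -4.9]
width: 0.0274
finger_force: 45.0
```

```bash
python3 - <<'E'
from h import *
from scipy.spatial.transform import Rotation as R
o=get_obs();M=R.from_quat(o['eef_rot']).as_matrix();print(o['eef_pos'],o['width'],o['wrist_force'],o['clock'])
print(M.T@(np.array([.4725,.0734,.0867])-o['eef_pos'])*100, np.arctan2(M[1,1],M[0,1])+np.radians(70))
E
```

```text
[ 0.47503512 -0.01931025  0.20675455] 0.02741076389468156 [ 0.01997058 -0.48939237 -4.94676576] 19.325
[ 1.62307178 -9.13618439 12.00178682] -0.14576339738327815
```

>>> apply_moves([
  [[0.2,-1.2,0,-0.02],[0.6,-3.2,0,-0.05],[1,-5.6,0,-0.09],[1.4,-7.7,0,-0.12],[1.6,-8.9,0,-0.143],[1.6,-9.1,0,-0.147],[1.6,-9.1,0,-0.147]],
])

```text
clock: 20.2
eef_pos: [0.4728, 0.0723, 0.2066]
eef_rot: [0.985, 0.173, -0.0, 0.0]
wrist_force: [0.0, -0.4, -4.9]
width: 0.0276
finger_force: 45.0
```

```bash
python3 - <<'E'
from h import *
from scipy.spatial.transform import Rotation as R
snap('wrist','w6');snap('side','d7');o=get_obs();M=R.from_quat(o['eef_rot']).as_matrix();print(o['eef_pos'],o['width'],o['wrist_force'],o['clock'])
print(M.T@(np.array([.4725,.0734,.0867])-o['eef_pos'])*100, np.arctan2(M[1,1],M[0,1])+np.radians(70))
d=dict(np.load('pics/d7.npz'));u,v=np.int32(proj(d,[.4725,.0734,.15])[0])
b=cv2.imread('pics/d7.png')[max(v-50,0):v+50,u-50:u+50]
w=cv2.imread('pics/w6.png')[60:260,140:370]
cv2.imwrite('pics/m6.png',np.hstack([cv2.resize(b,(380,380),interpolation=2),cv2.resize(w,(420,380),interpolation=2)]))
E
```

```text
[0.47288127 0.07200775 0.20668076] 0.027581581981778357 [ 0.26969831 -0.08306447 -4.49000821] 20.3
[ 0.01353373 -0.14794508 11.99802452] -0.0010198742780009873
```

View pics/m6.png

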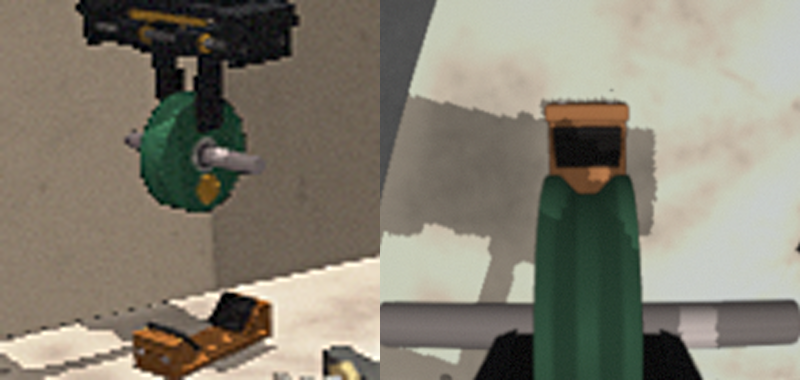

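Side view: the plug hangs at the bottom (208,188). Wrist view: the pulley (534–642) is centred on the chock (547–627). Lower it.

>>> apply_moves([
  [[0,0,0.5,0],[0,0,2,0],[0,0,4,0],[0,0,6,0],[0,0,8,0],[0,0,9.8,0],[0,0,10.9,0],[0,0,11.4,0],[0,0,11.7,0],[0,0,11.9,0],[0,0,11.95,0],[0,0,11.95,0]],
])

```text
clock: 21.8
eef_pos: [0.4731, 0.0727, 0.0876]
eef_rot: [0.985, 0.174, 0.0, 0.0]
wrist_force: [-0.1, -0.4, -4.9]
width: 0.0279
finger_force: 45.0
```

>>> apply_moves([
  [[0,0,0,0],[0,0,0,0]],
])

```text
clock: 22.05
eef_pos: [0.4729, 0.0726, 0.0874]
eef_rot: [0.985, 0.174, 0.0, 0.0]
wrist_force: [-0.3, 0.6, -4.7]
width: 0.0275
finger_force: 45.0
```

Still carrying the full weight, so lower in small steps.

>>> apply_moves([
  [[0,0,0.03,0],[0,0,0.06,0],[0,0,0.08,0],[0,0,0.08,0],[0,0,0.08,0]],
])

```text
clock: 22.68
eef_pos: [0.4733, 0.0727, 0.0869]
eef_rot: [0.985, 0.173, 0.0, 0.0]
wrist_force: [-1.3, 0.0, 1.9]
width: 0.0276
finger_force: 45.0
```

Seated. Release, then retreat straight up.

>>> apply_moves([
  [[0,0,0,0],[0,0,0,0],[0,0,0,0],[0,0,0,0],[0,0,0,0],[0,0,0,0],[0,0,0,0],[0,0,0,0]],
], claw=0)

```text
clock: 23.68
eef_pos: [0.4728, 0.0726, 0.0864]
eef_rot: [0.985, 0.174, 0.0, -0.0]
wrist_force: [0.4, -0.2, -0.1]
width: 0.0881
finger_force: 0.0
```

>>> apply_moves([
  [[0,0,-0.5,0],[0,0,-2,0],[0,0,-5,0],[0,0,-8,0],[0,0,-11,0],[0,0,-14,0],[0,0,-15,0],[0,0,-15,0],[0,0,-15,0]],
])

```text
clock: 24.8
eef_pos: [0.472, 0.0725, 0.2351]
eef_rot: [0.985, 0.173, -0.001, -0.0]
wrist_force: [-0.6, 0.5, -0.8]
width: 0.0879
finger_force: 0.0
```

```bash
python3 - <<'E'
from h import *
d=snap('side','d8');snap('wrist','w8');print(get_obs()['clock'])
u,v=np.int32(proj(d,[.4725,.0734,.06])[0])
b=cv2.imread('pics/d8.png')[v-40:v+40,u-40:u+40]
w=cv2.imread('pics/w8.png')[80:240,160:345]
cv2.imwrite('pics/m8.png',np.hstack([cv2.resize(b,(380,380),interpolation=2),cv2.resize(w,(420,380),interpolation=2)]))
E
```

```text
24.9
```

View pics/m8.png

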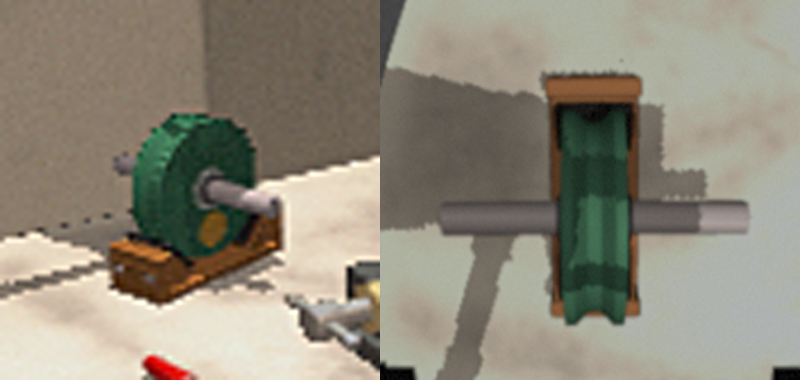

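The pulley sits square in the chock with the plug at the bottom (213,228), and the gripper is clear of it.

```bash
python3 -c "
from plant import bot;print(bot.job_done())"
```

```text
the job is handed in; nothing more can be done
None
```

The pulley was left to swing to rest on the balancing stand, is back in the chock with the brass plug at the bottom, and the job was handed in at about 25 s of the 67 s allowed.

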